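# Register the condiment tray and show the sauce jar's tag to the scanner

## Robot

A 6-joint arm with a two-finger parallel gripper is mounted at the origin on the work surface. World frame = base frame: x ahead of the robot, y to its left, z up, the work surface at z = 0. Lengths are in m, angles in rad, forces in N, time in s.
With the tool pointing down it reaches from about 0.3 to 0.875 m from the base axis. Payload 6.4 kg.
Tool frame: the origin (TCP) lies on the centre line of the jaws, within the pads' length; the fingertips stand 8 mm ahead of it and the grasp point (between the pads) lies 11 mm behind it; z points along the fingers, y is the line along which they close (so a half turn about z gives the same grasp; the last joint's range is limited). The gripper opens to 85 mm and grips with 20 to 120 N. Pads are 22 mm wide; open, the fingers measure 114 mm over their backs; the gripper's body (76 mm by 85 mm) begins 54 mm behind the grasp point. The pads swing forward as they close: fully open they stand 13 mm farther back than shut.
Start: joints at [-1.511, 0.181, 1.607, -0, 1.354, -0.206], TCP at [0.151, -0.555, 0.239] pointing down, gripper open.
Joint ranges: [-2.99, 2.99], [-0.89, 2.07], [0.3, 2.58], [-1.14, 4.28], [0, 2.63], [-3.12, 3.12]. Speed limits (rad/s): [2.57, 2.57, 3.01, 3.14, 3.14, 3.14].

## Interface

Orientations are given as a unit quaternion [w, x, y, z].
In Python, from bench import ctrl gives the robot as it stands.
- The arm moves only by the shell command python3 -m handwheel 'ROWS' [OPENING]. ROWS is JSON, a list that holds one entry, the list of rows, each a list of 4 numbers: the shift along the tool's x, y, z each as a share of 20 cm, from -1 to 1, then the turn about the tool's z as a share of 1.5 rad, from -1 to 1. In form: [[[x, y, z, twist], ...]]. A call has 1 to 10 rows; each row is the pose to reach, as a shift and turn from the pose commanded when the call began, along the tool's axes at that moment; what a row does not reach only later rows make up. A row lasts 1/8 s, in which the tool goes at most 62.5 mm and 10.7 degrees, less where a joint would pass 70% of its speed; a pose out of reach is approached as far as the arm can. A call with a number of a shift or a turn outside -1 to 1 is refused whole. A call with a gripper value outside its range is refused whole. OPENING is the finger opening in mm, from 0 to 85.4, set as the call begins (- or left out, the last holds). The fingers move at their own pace and stop on an object; the grip force is fixed at half the most. Time passes only in rows, so rows that repeat a pose let the fingers close. It gives the time, the measured TCP pose, the force, the opening and the grip force at its end, in the units of the state.
- ctrl.get_obs(): the state, without advancing time (a new reading comes with each control period).
- ctrl.camera(name): name is "scene" or "top" or "wrist"; returns a dict with "color" (400x640x3 uint8, red, green, blue), "range_z" (400x640 float32, m along the optical axis (not along the pixel's ray), 0 where there is no reading), "K" (3x3 intrinsics, pixels), "pose" (4x4, takes a point from camera to world coordinates); the wrist camera has in their place "T_tool_cam" (4x4, takes a point from camera to tool coordinates, whose origin is the TCP and whose axes are the flange's). Camera axes: x right, y down, z forward; pixel columns grow to the right and rows downward; lengths in m; the calibration is good to about 2 mm. A picture is of the moment at which its call begins: read the wrist's pose just before it.
- ctrl.hand_in(): hands the job in; it is judged then, once.
The state is a dict: "time_s": time; "q": joint angles; "dq": joint speeds; "joint_efforts": joint torques, N m; "eef_pos": TCP position; "eef_rot": TCP orientation; "wrist_force": force on the tool from outside, world axes, zero at the start; "torque": the same for the moment, N m; "opening": opening from 0.0 (shut) to 1.0 (fully open); "grasp_force": force on a finger pad.
Only numpy, scipy, OpenCV 4.12 (cv2) and the standard library are available. Lean on these libraries where they do the work, as an engineer would, in place of code of your own. Each camera call takes 0.05 s, during which the arm holds its last target. There are 200 camera calls.

## Task

First push the black lacquer tray home into the corner of the two metal stops in front of the grey scanner. Then stand the sauce jar with the red tag on the pale round spot of the tray, turned so that its red tag faces the scanner's window, and let go. Set the jar down gently, not dropping it, and leave the other jars and the crockery alone.

Things in the scene. Friction and masses are not known exactly. Their poses are not given: they have to be found in the camera images.
- station: fixed; origin on the table in the inner corner of two metal stops 12 mm thick, 18 mm high: far stop along the plane x = 0 (y -260 to 12 mm), side stop along y = 0 (x -130 to 12 mm); the tray goes at negative x, y. Behind the far stop a grey scanner, 100 mm high, x 19 to 89, y -130 to -50 mm, black window to -x. The tray's centre when home: (-70, -90) mm
- scanner_eye (a point): middle of the scanner's black window with a red line (60 x 34 mm), 62 mm above the table, at (19, -90, 62) mm of the station; it looks along the station's -x
- tray: loose black lacquer tray with a red rim line, 140 mm (its x) by 180 mm (its y), 0.45 kg; rim 8 mm thick, 22 mm high, floor 8 mm thick; a pale round spot 74 mm across in the middle of the floor. Origin at the centre of its underside. Home, its axes match the station's: +x edge on the far stop, +y edge on the side stop
- tray_corner (a point): the tray's (+x, +y) outer corner on its underside, (70, 90, 0) mm of the tray, which comes to the station's origin when home
- jar: loose amber sauce jar, upright cylinder 56 mm in diameter, 0.3 kg, with a black lid 53 mm across from 83 to 102 mm up. Origin at the centre of its underside, z up. A red tag with white bars, 45 degrees wide, on its +x side; a red stripe on the lid runs from the centre towards the tag
- jar_tag (a point): middle of the red tag, 28 mm from the jar's axis along its +x, 40 mm up
- jar_blue: bystander: decoy sauce jar, same shape and size as the red-tagged one but with a blue tag and blue lid stripe; origin at centre of underside
- jar_green: bystander: decoy sauce jar, same again but with a green tag and green lid stripe; origin at centre of underside
- rice_bowl: bystander: white rice bowl, 116 mm across the rim, 62 mm high; origin at centre of underside
- soup_bowl: bystander: dark red soup bowl, 114 mm across the rim, 66 mm high; origin at centre of underside
- pickle_dish: bystander: small terracotta dish, 110 mm across, 20 mm high; origin at centre of underside
- tea_cup: bystander: blue tea cup, 68 mm across, 75 mm high; origin at centre of underside
- chopsticks: bystander: pair of wooden chopsticks leaning on a black rest, one piece, 235 mm long along its x, 55 mm wide, 27 mm high; origin on the table under the middle of the sticks

How it is judged:
By the outcome, as a careful person would: the job done as asked, in the order asked, and still so for the second after the job is handed in, with the robot touching nothing.
It also fails if it takes over 67 s, if anything falls off the work surface, if the arm or the gripper's body presses on something with over 40 N, if the wrist force passes 120 N, or if a joint passes its speed limit or range.

## Working session

There is one attempt and no reset: what is moved stays moved. The work goes in short steps, Python scripts to look and compute and a shell command to move; the robot and the scene stay as the last step left them, time stands still between calls to the robot, and variables do not carry over. Pictures are saved under pics/ and viewed, at most 11 in all, crops included, and the job is handed in when it is done.

```bash
mkdir -p pics; ls; python3 - <<'E'
from bench import ctrl
import cv2,numpy as np
o=ctrl.get_obs();print({k:np.round(v,3) for k,v in o.items()})
for n in("top","scene"):
    c=ctrl.camera(n);cv2.imwrite(f"pics/{n}0.png",c["color"][:,:,::-1]);np.savez(f"{n}0.npz",**{k:c[k] for k in("color","range_z","K","pose")})
    print(c["K"],c["pose"].round(3))
E
```

```text
pics
{'time_s': np.float64(0.0), 'q': array([-1.511,  0.182,  1.608,  0.   ,  1.354, -0.206]), 'dq': array([-0.001,  0.   ,  0.   , -0.001,  0.001, -0.   ]), 'joint_efforts': array([ 1.0000e-03, -4.4486e+01, -3.5134e+01, -0.0000e+00,  9.0000e-03,
       -0.0000e+00]), 'eef_pos': array([ 0.151, -0.554,  0.238]), 'eef_rot': array([-0.001,  0.991,  0.132,  0.   ]), 'wrist_force': array([-0.519, -0.244,  0.538]), 'torque': array([-0.035,  0.031, -0.024]), 'grasp_force': np.float64(0.0), 'opening': np.float64(0.999)}
[[451.85986777   0.         318.36327724]
 [  0.         451.85986777 199.87689226]
 [  0.           0.           1.        ]] [[ 0.01  -0.998  0.061  0.499]
 [-1.    -0.011 -0.008 -0.03 ]
 [ 0.008 -0.061 -0.998  1.755]
 [ 0.     0.     0.     1.   ]]
[[391.01648269   0.         319.29013528]
 [  0.         391.01648269 204.37982994]
 [  0.           0.           1.        ]] [[-0.293  0.63  -0.72   1.444]
 [ 0.956  0.203 -0.211  0.206]
 [ 0.013 -0.75  -0.661  0.867]
 [ 0.     0.     0.     1.   ]]
```

```bash
python3 - <<'E'
import cv2
i=cv2.imread("pics/top0.png");cv2.imwrite("pics/top0b.png",cv2.resize(i[40:370,100:540],(800,600),interpolation=cv2.INTER_CUBIC))
E
```

```text
(no output)
```

View pics/top0.png

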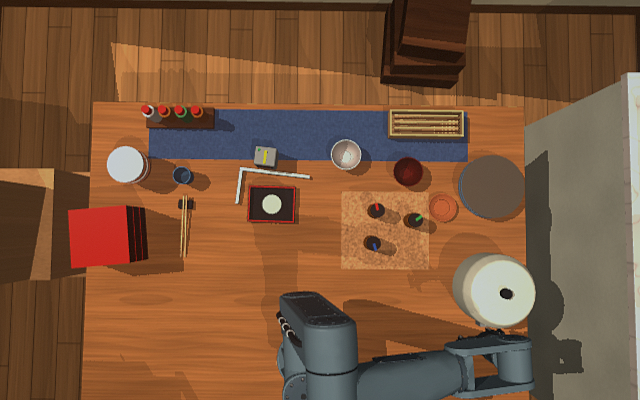

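View pics/scene0.png

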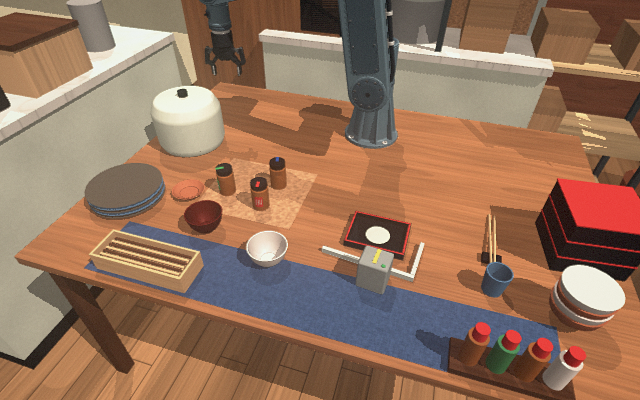

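The top view shows the stop corner near (240,171), the tray at about (272,204), the red jar at (376,210), green at (414,219) and blue at (373,243). The scene view agrees. Next I enlarge the tray and the jar regions.

```bash
python3 - <<'E'
import cv2,numpy as np
i=cv2.imread("pics/top0.png")
a=cv2.resize(i[140:230,225:325],None,fx=6,fy=6,interpolation=cv2.INTER_CUBIC)
b=cv2.resize(i[190:260,355:435],None,fx=6,fy=6,interpolation=cv2.INTER_CUBIC)
cv2.imwrite("pics/cropA.png",a);cv2.imwrite("pics/cropB.png",b)
E
```

```text
(no output)
```

View pics/cropA.png

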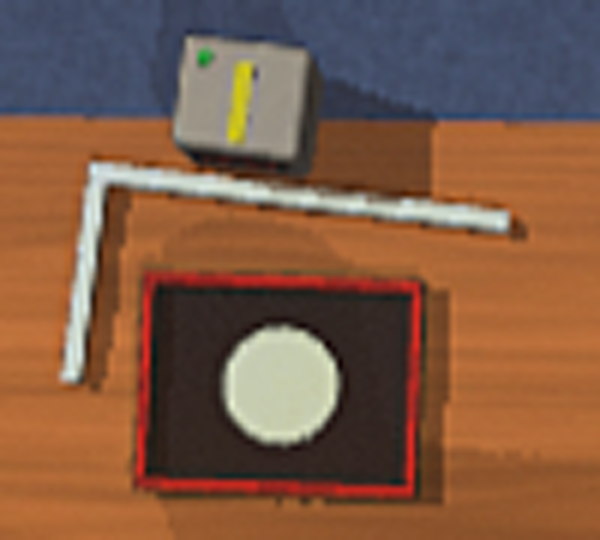

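View pics/cropB.png

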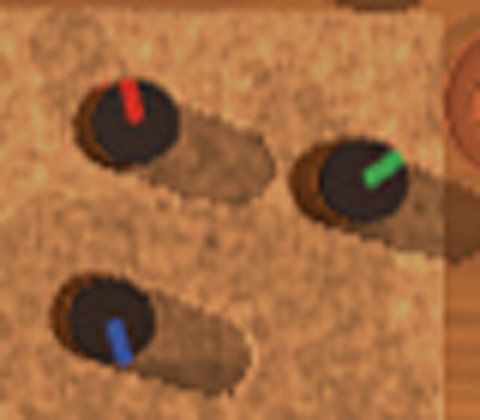

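CropA: the inner stop edges run from the corner (105,189) to (508,232) and from the corner to (82,382). The tray rim corners are (145,272), (424,282), (416,496) and (135,490), with the spot at (281,385). CropB: the red lid is centred at (135,122) with its stripe tip at (127,82), green at (364,180), blue at (111,318).

```bash
cat > h.py <<'E'
import numpy as np
d=np.load("top0.npz")
def pz(px,z,K=d["K"],T=d["pose"]):
    r=T[:3,:3]@np.linalg.inv(K)@np.array([px[0],px[1],1.]);t=T[:3,3]
    return (t+r*(z-t[2])/r[2])
A=lambda u,v,z:pz((225+(u+.5)/6-.5,140+(v+.5)/6-.5),z)
B=lambda u,v,z:pz((355+(u+.5)/6-.5,190+(v+.5)/6-.5),z)
E
python3 - <<'E'
from h import *
np.set_printoptions(suppress=True,precision=4)
for n,p in dict(cor=(105,189,.018),far=(508,232,.018),side=(82,382,.018),TL=(145,272,.022),TR=(424,282,.022),BR=(416,496,.022),BL=(135,490,.022),spot=(281,385,.008)).items(): print(n,A(*p)[:2])
for n,p in dict(red=(135,122,.102),tip=(127,82,.102),green=(364,180,.102),gtip=(402,155,.102),blue=(111,318,.102),btip=(125,362,.102)).items(): print(n,B(*p)[:2])
# rgbd: heights of stuff
c=d; v,u=np.mgrid[0:400,0:640]
Z=c["range_z"];P=np.stack([(u-c["K"][0,2])/c["K"][0,0]*Z,(v-c["K"][1,2])/c["K"][1,1]*Z,Z],-1)@c["pose"][:3,:3].T+c["pose"][:3,3]
import itertools
for n,(x0,y0) in dict(red=(377,210),green=(415,219),blue=(373,242)).items():
    w=P[y0-12:y0+12,x0-12:x0+12].reshape(-1,3);w=w[(w[:,2]>.09)&(w[:,2]<.115)];print(n,len(w),w.mean(0),w.min(0),w.max(0))
w=P[170:235,235:320].reshape(-1,3);
print(np.median(w[:,2]))
E
```

```text
cor [0.7124 0.2519]
far [ 0.6875 -0.0077]
side [0.5879 0.2641]
TL [0.6587 0.2245]
TR [0.6543 0.0457]
BR [0.5171 0.049 ]
BL [0.5191 0.2282]
spot [0.5878 0.1376]
red [ 0.5646 -0.2587]
tip [ 0.589  -0.2538]
green [ 0.5306 -0.3987]
gtip [ 0.5461 -0.422 ]
blue [ 0.4452 -0.2444]
btip [ 0.4186 -0.253 ]
red 166 [ 0.5662 -0.2594  0.1023] [ 0.5422 -0.2845  0.0923] [ 0.5904 -0.2333  0.1128]
green 171 [ 0.5314 -0.3983  0.1022] [ 0.5071 -0.4244  0.09  ] [ 0.555  -0.3738  0.1135]
blue 165 [ 0.445  -0.2448  0.1023] [ 0.4216 -0.271   0.0923] [ 0.4693 -0.2188  0.1148]
0.0032835065601739544
```

```bash
cat >> h.py <<'E'
C=np.array([.7124,.2519]);YS=-.096
def R(a): return np.array([[np.cos(a),-np.sin(a)],[np.sin(a),np.cos(a)]])
def S(x,y): return C+R(YS)@np.array([x,y])      # station -> world
def phi(o):
    from scipy.spatial.transform import Rotation as Ro
    w,x,y,z=o["eef_rot"];m=Ro.from_quat([x,y,z,w]).as_matrix();return np.arctan2(m[1,0],m[0,0])
def go(xy,z,ph):
    from bench import ctrl
    o=ctrl.get_obs();p=o["eef_pos"];f=phi(o);d=np.array(xy)-p[:2]
    s=[d@[np.cos(f),np.sin(f)],d@[np.sin(f),-np.cos(f)],p[2]-z]
    dt=f-ph; dt=(dt+np.pi)%(2*np.pi)-np.pi
    print("t %.2f pos"%o["time_s"],p.round(4),"phi %.3f"%f,"q",o["q"].round(2),"F",o["wrist_force"].round(1),"world target",np.round(xy,4))
    print("shares",(np.array(s)/.2).round(3),"twist",round(dt/1.5,3))
E
python3 -c "
from h import *
go(S(-.24,-.1265),.15,YS)"
```

```text
t 0.10 pos [ 0.151  -0.5543  0.2385] phi 0.266 q [-1.51  0.18  1.61  0.    1.35 -0.21] F [0.7 0.7 0. ] world target [0.4614 0.149 ]
shares [ 2.421 -2.986  0.442] twist 0.241
```

```bash
python3 -m handwheel '[[[0.2,-0.25,0,0],[0.4,-0.5,0,0],[0.6,-0.75,0,0],[0.8,-1,0,0],[0.8,-1,0,0]]]' 60; python3 -m handwheel '[[[0.2,-0.25,0,0],[0.4,-0.5,0,0],[0.6,-0.75,0,0],[0.8,-1,0,0],[0.8,-1,0,0]]]'; python3 -m handwheel '[[[0.2,-0.25,0,0.05],[0.4,-0.5,0,0.1],[0.6,-0.75,0.1,0.18],[0.8,-1,0.3,0.24],[0.8,-1,0.44,0.24],[0.8,-1,0.44,0.24]]]';python3 -c "
from h import *
go(S(-.24,-.1265),.012,YS)"
```

```text
time_s: 0.72
eef_pos: [0.2539, -0.3164, 0.2388]
eef_rot: [-0.001, 0.991, 0.134, 0.0]
wrist_force: [0.2, -0.7, 0.7]
opening: 0.699
grasp_force: 0.0
time_s: 1.35
eef_pos: [0.3557, -0.0817, 0.2393]
eef_rot: [-0.0, 0.991, 0.136, 0.0]
wrist_force: [0.5, -0.7, -0.3]
opening: 0.704
grasp_force: 0.0
time_s: 2.1
eef_pos: [0.4548, 0.1494, 0.148]
eef_rot: [0.001, 0.999, -0.047, -0.004]
wrist_force: [0.1, -0.6, 0.2]
opening: 0.702
grasp_force: 0.0
t 2.10 pos [0.4548 0.1494 0.148 ] phi -0.094 q [ 0.07  0.08  1.92 -0.    1.15  1.73] F [ 0.1 -0.6  0.2] world target [0.4614 0.149 ]
shares [ 0.033 -0.001  0.68 ] twist 0.002
```

```bash
python3 -m handwheel '[[[0,0,0.25,0],[0,0,0.5,0],[0,0,0.62,0],[0,0,0.66,0],[0,0,0.66,0]]]'; python3 - <<'E'
from h import *
go(S(-.15,-.1265),.014,YS)
from bench import ctrl
import cv2
c=ctrl.camera("wrist");cv2.imwrite("pics/w1.png",c["color"][:,:,::-1])
E
```

```text
time_s: 2.72
eef_pos: [0.4578, 0.1491, 0.0203]
eef_rot: [0.0, 0.999, -0.048, 0.001]
wrist_force: [0.4, -0.2, 0.2]
opening: 0.703
grasp_force: 0.0
t 2.73 pos [0.4578 0.1491 0.0203] phi -0.096 q [ 0.07  0.31  1.97 -0.    0.86  1.73] F [ 0.4 -0.2  0.2] world target [0.551  0.1404]
shares [ 0.468 -0.001  0.032] twist 0.0
```

View pics/w1.png

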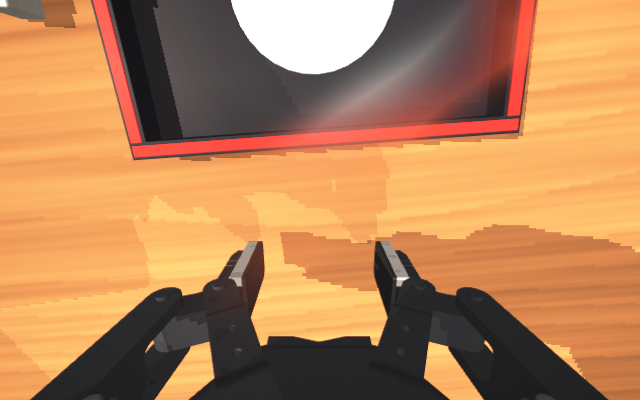

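The fingers stand centred about 50 mm behind the tray's near edge (rim at rows 120–155, columns 135–520), with the tips just above the table. I lower a little and push along station +x.

```bash
python3 -m handwheel '[[[0,0,0.04,0],[0.08,0,0.04,0],[0.13,0,0.04,0],[0.17,0,0.04,0],[0.21,0,0.04,0],[0.25,0,0.04,0],[0.29,0,0.04,0],[0.33,0,0.04,0],[0.37,0,0.04,0],[0.4,0,0.04,0]]]'; python3 -m handwheel '[[[0.015,0,0,0],[0.03,0,0,0],[0.03,0,0,0]]]';python3 -c "
from h import *
go(S(-.151,-.1265),.012,YS)"
```

```text
time_s: 4.03
eef_pos: [0.534, 0.143, 0.0106]
eef_rot: [0.0, 0.999, -0.047, -0.003]
wrist_force: [-9.3, 0.9, 7.2]
opening: 0.7
grasp_force: 4.7
time_s: 4.4
eef_pos: [0.5402, 0.1424, 0.0106]
eef_rot: [0.0, 0.999, -0.047, -0.002]
wrist_force: [-6.3, 0.4, 3.4]
opening: 0.703
grasp_force: 3.0
t 4.40 pos [0.5402 0.1424 0.0106] phi -0.094 q [0.05 0.46 1.77 0.   0.91 1.71] F [-6.3  0.4  3.4] world target [0.55   0.1405]
shares [ 0.049  0.005 -0.007] twist 0.001
```

```bash
python3 -m handwheel '[[[0.015,0,0,0],[0.025,0,0,0],[0.025,0,0,0]]]'; python3 -m handwheel '[[[0.01,0,0,0],[0.02,0,0,0],[0.02,0,0,0]]]'; python3 - <<'E'
from h import *
go(S(-.151,-.1265),.012,YS)
from bench import ctrl
import cv2
c=ctrl.camera("top");i=c["color"][:,:,::-1];cv2.imwrite("pics/top1.png",i)
cv2.imwrite("pics/top1c.png",cv2.resize(i[140:230,225:325],None,fx=6,fy=6,interpolation=cv2.INTER_CUBIC))
E
```

```text
time_s: 4.78
eef_pos: [0.5452, 0.1419, 0.0106]
eef_rot: [0.0, 0.999, -0.047, -0.002]
wrist_force: [-6.2, 1.4, 3.1]
opening: 0.703
grasp_force: 2.8
time_s: 5.15
eef_pos: [0.5492, 0.1415, 0.0106]
eef_rot: [0.0, 0.999, -0.047, -0.002]
wrist_force: [-6.3, 1.2, 3.2]
opening: 0.707
grasp_force: 2.9
t 5.15 pos [0.5492 0.1415 0.0106] phi -0.094 q [0.04 0.48 1.75 0.   0.92 1.71] F [-6.3  1.2  3.2] world target [0.55   0.1405]
shares [ 0.004  0.005 -0.007] twist 0.001
```

View pics/top1c.png

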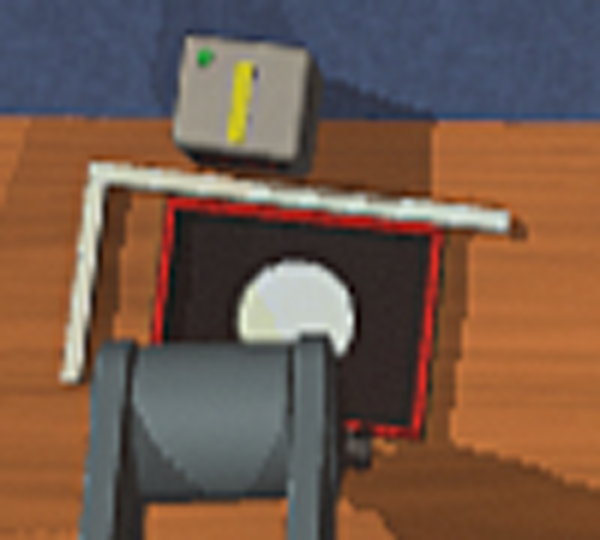

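The tray is now squared and within a few mm of the far stop: its top edge runs from (165,200) to (440,228). I keep pushing until the force rises.

```bash
python3 -m handwheel '[[[0.01,0,0,0],[0.015,0,0,0],[0.015,0,0,0]]]'; python3 -m handwheel '[[[0.005,0,0,0],[0.01,0,0,0],[0.01,0,0,0]]]'
```

```text
time_s: 5.58
eef_pos: [0.5506, 0.1414, 0.0105]
eef_rot: [0.0, 0.999, -0.047, -0.004]
wrist_force: [-11.9, 1.4, 9.4]
opening: 0.701
grasp_force: 5.9
time_s: 5.95
eef_pos: [0.5506, 0.1414, 0.0103]
eef_rot: [0.0, 0.999, -0.047, -0.006]
wrist_force: [-18.3, 0.4, 15.4]
opening: 0.699
grasp_force: 9.5
```

Seated on the far stop: the force rose to 18 N and the motion stopped. I back off, lift, and go round to the -y side.

```bash
python3 -m handwheel '[[[-0.1,0,0,0],[-0.15,0,0,0],[-0.15,0,-0.25,-0.1],[-0.15,0,-0.5,-0.22],[0.1,0.3,-0.5,-0.34],[0.2,0.6,-0.5,-0.46],[0.3,0.8,-0.5,-0.58],[0.38,0.8,-0.5,-0.7],[0.38,0.8,-0.5,-0.82],[0.38,0.8,-0.5,-0.94]]]'; python3 -c "
from h import *
go(S(-.072,-.25),.012,YS+np.pi/2)"
```

```text
time_s: 7.2
eef_pos: [0.6171, -0.0262, 0.1111]
eef_rot: [0.0, 0.79, 0.613, 0.0]
wrist_force: [-0.5, 0.1, 0.6]
opening: 0.699
grasp_force: 0.0
t 7.20 pos [ 0.6171 -0.0262  0.1111] phi 1.321 q [-0.23  0.41  1.59 -0.    1.14  0.02] F [-0.5  0.1  0.6] world target [0.6168 0.01  ]
shares [ 0.175 -0.046  0.496] twist -0.103
```

```bash
python3 -m handwheel '[[[0.06,-0.03,0,-0.1],[0.12,-0.045,0.2,-0.103],[0.12,-0.045,0.45,-0.103],[0.12,-0.045,0.49,-0.103],[0.12,-0.045,0.49,-0.103]]]'; python3 -c "
from h import *
go(S(-.072,-.191),.012,YS+np.pi/2)"
```

```text
time_s: 7.82
eef_pos: [0.6144, -0.0004, 0.0136]
eef_rot: [-0.0, 0.742, 0.671, -0.0]
wrist_force: [0.8, 0.2, 0.3]
opening: 0.703
grasp_force: 0.0
t 7.83 pos [ 6.144e-01 -4.000e-04  1.360e-02] phi 1.470 q [-0.19  0.55  1.63 -0.    0.97 -0.09] F [0.8 0.2 0.3] world target [0.6224 0.0687]
shares [0.348 0.005 0.008] twist -0.003
```

```bash
python3 -m handwheel '[[[0.04,0,0.01,0],[0.08,0,0.01,0],[0.12,0,0.01,0],[0.16,0,0.01,0],[0.2,0,0.01,0],[0.24,0,0.01,0],[0.28,0,0.01,0],[0.3,0,0.01,0],[0.31,0,0.01,0],[0.31,0,0.01,0]]]'; python3 -m handwheel '[[[0.01,0,0,0],[0.02,0,0,0],[0.02,0,0,0]]]'; python3 -c "
from h import *
go(S(-.072,-.191),.012,YS+np.pi/2)"
```

```text
time_s: 9.07
eef_pos: [0.6208, 0.061, 0.0118]
eef_rot: [0.001, 0.742, 0.671, -0.0]
wrist_force: [-0.5, -5.3, 2.6]
opening: 0.701
grasp_force: 2.4
time_s: 9.45
eef_pos: [0.6213, 0.0649, 0.0119]
eef_rot: [0.001, 0.742, 0.671, -0.0]
wrist_force: [0.3, -5.5, 2.5]
opening: 0.703
grasp_force: 2.7
t 9.45 pos [0.6213 0.0649 0.0119] phi 1.470 q [-0.09  0.57  1.6  -0.    0.97  0.02] F [ 0.3 -5.5  2.5] world target [0.6224 0.0687]
shares [ 0.02   0.004 -0.001] twist -0.003
```

```bash
python3 -m handwheel '[[[0.01,0,0,0],[0.02,0,0,0],[0.02,0,0,0]]]'; python3 -m handwheel '[[[0.005,0,0,0],[0.01,0,0,0],[0.01,0,0,0]]]'; python3 -m handwheel '[[[0.005,0,0,0],[0.01,0,0,0],[0.01,0,0,0]]]'; python3 -c "
from h import *
go(S(-.072,-.191),.012,YS+np.pi/2)"
```

```text
time_s: 9.82
eef_pos: [0.6217, 0.0688, 0.0118]
eef_rot: [0.001, 0.742, 0.671, -0.0]
wrist_force: [-0.3, -5.5, 3.4]
opening: 0.706
grasp_force: 2.7
time_s: 10.2
eef_pos: [0.6219, 0.0707, 0.0118]
eef_rot: [0.001, 0.742, 0.671, -0.0]
wrist_force: [0.0, -6.3, 2.7]
opening: 0.702
grasp_force: 2.9
time_s: 10.58
eef_pos: [0.6219, 0.0715, 0.0118]
eef_rot: [0.001, 0.742, 0.671, -0.001]
wrist_force: [-1.3, -10.8, 4.0]
opening: 0.704
grasp_force: 5.3
t 10.57 pos [0.6219 0.0715 0.0118] phi 1.470 q [-0.07  0.57  1.6  -0.    0.97  0.03] F [ -1.3 -10.8   4. ] world target [0.6224 0.0687]
shares [-0.014  0.004 -0.001] twist -0.003
```

```bash
python3 -m handwheel '[[[0.005,0,0,0],[0.01,0,0,0],[0.01,0,0,0]]]'; python3 -m handwheel '[[[-0.1,0,0,0],[-0.2,0,0,0],[-0.3,0,-0.2,0],[-0.5,0,-0.5,0],[-0.75,0,-0.7,0],[-1,0,-0.8,0],[-1,0,-0.8,0]]]' 85; python3 - <<'E'
from h import *
from bench import ctrl
import cv2
c=ctrl.camera("top");i=c["color"][:,:,::-1];cv2.imwrite("pics/top2.png",i)
cv2.imwrite("pics/top2c.png",np.vstack([cv2.resize(i[150:230,225:325],None,fx=6,fy=6,interpolation=cv2.INTER_CUBIC)]))
go((.566,-.259),.15,.2)
E
```

```text
time_s: 10.95
eef_pos: [0.6219, 0.0716, 0.0118]
eef_rot: [0.002, 0.742, 0.671, -0.002]
wrist_force: [-3.6, -17.5, 5.5]
opening: 0.706
grasp_force: 9.0
time_s: 11.82
eef_pos: [0.6028, -0.1285, 0.1745]
eef_rot: [0.003, 0.743, 0.669, 0.001]
wrist_force: [-0.5, 0.0, -1.1]
opening: 0.998
grasp_force: 0.0
t 11.88 pos [ 0.602  -0.1262  0.1727] phi 1.467 q [-0.4   0.33  1.56  0.    1.25 -0.3 ] F [ 0.4  1.2 -0.6] world target [ 0.566 -0.259]
shares [-0.679 -0.11   0.113] twist 0.844
```

View pics/top2c.png

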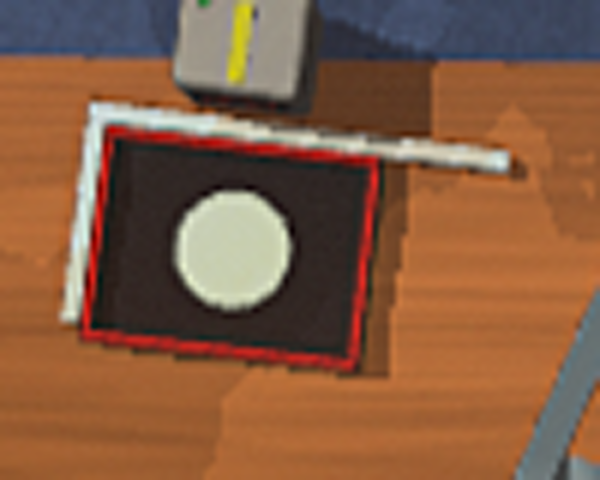

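The tray sits flush in the corner. Its rim corners are (105,127), (380,157), (355,368) and (82,338), and the spot is at (233,249). Now over the red jar for a wrist measurement.

```bash
python3 -m handwheel '[[[0,0,0,0.11],[-0.15,-0.03,-0.1,0.23],[-0.35,-0.06,-0.2,0.35],[-0.5,-0.1,-0.2,0.47],[-0.67,-0.11,-0.2,0.59],[-0.67,-0.11,-0.2,0.71],[-0.67,-0.11,-0.2,0.84],[-0.67,-0.11,-0.2,0.84],[-0.67,-0.11,-0.2,0.84]]]'; python3 - <<'E'
from h import *
from bench import ctrl
import cv2
np.set_printoptions(suppress=True,precision=4)
A2=lambda u,v,z:pz((225+(u+.5)/6-.5,150+(v+.5)/6-.5),z)
P=[A2(*p,.022)[:2] for p in((105,127),(380,157),(355,368),(82,338))]
print("spot",A2(233,249,.008)[:2],"rim centre",np.mean(P,0))
for a,b in((3,0),(2,1)):print(np.arctan2(*(P[b]-P[a])[::-1]))
for a,b in((1,0),(2,3)):print(np.arctan2(*(P[b]-P[a])[::-1])-np.pi/2)
print("nominal home",S(-.07,-.09))
o=ctrl.get_obs();c=ctrl.camera("wrist");np.savez("w2.npz",pos=o["eef_pos"],rot=o["eef_rot"],**c);cv2.imwrite("pics/w2.png",c["color"][:,:,::-1])
go((.566,-.259),.15,.2)
E
```

```text
time_s: 13.0
eef_pos: [0.5663, -0.2537, 0.2105]
eef_rot: [-0.001, 0.994, 0.107, -0.0]
wrist_force: [0.9, 0.3, 0.6]
opening: 0.996
grasp_force: 0.0
spot [0.6366 0.1694] rim centre [0.6366 0.1694]
-0.08739973343412248
-0.1029446776844024
-0.09796353032803595
-0.09889978605387073
nominal home [0.6341 0.169 ]
t 13.05 pos [ 0.5663 -0.2539  0.2107] phi 0.214 q [-0.61  0.31  1.51  0.    1.32  0.74] F [ 1.1 -0.  -0.2] world target [ 0.566 -0.259]
shares [-0.007  0.025  0.303] twist 0.009
```

View pics/w2.png

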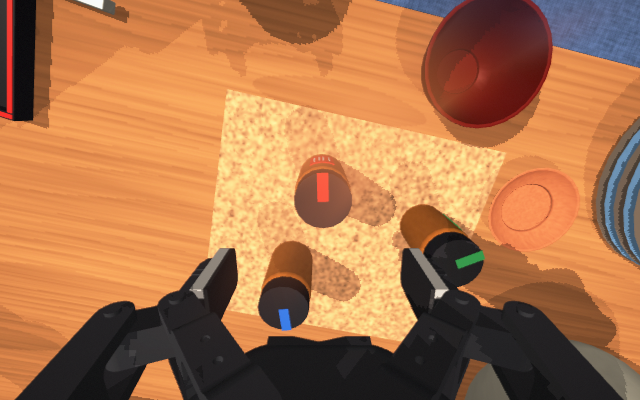

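The red lid is centred at (323,199), with its stripe running to (322,174). The tag faces away from the hand.

```bash
python3 - <<'E'
from h import *
from scipy.spatial.transform import Rotation as Ro
import cv2
np.set_printoptions(suppress=True,precision=4)
c=np.load("w2.npz");w,x,y,z=c["rot"];T=np.eye(4);T[:3,:3]=Ro.from_quat([x,y,z,w]).as_matrix();T[:3,3]=c["pos"];T=T@c["T_tool_cam"];K=c["K"]
col=c["color"].astype(int);m=np.zeros((400,640),bool);m[165:232,290:356]=1
red=m&(col[...,0]>180)&(col[...,1]<110)&(col[...,2]<110)
v,u=np.nonzero(red);k=(v>168)&(v<206);v,u=v[k],u[k]
S_=np.array([pz((a,b),.102,K,T)[:2] for a,b in zip(u,v)])
Z=c["range_z"];V,U=np.nonzero(m&(Z>0));z=Z[V,U];P=np.stack([(U-K[0,2])/K[0,0]*z,(V-K[1,2])/K[1,1]*z,z],-1)@T[:3,:3].T+T[:3,3]
L=P[(P[:,2]>.097)&(P[:,2]<.108)]
(cx,cy),r=cv2.minEnclosingCircle((L[:,:2]*1000).astype(np.float32));print("lid",L.mean(0),cx,cy,r,len(L))
ct=L.mean(0)[:2];sm=S_.mean(0)
q=S_-sm;e=np.linalg.svd(q,full_matrices=False)[2][0];e*=np.sign(e@(sm-ct))
print("stripe",sm,len(u),"angle centre->stripe",np.arctan2(*(sm-ct)[::-1]),"axis",np.arctan2(e[1],e[0]))
print("pixel centre",pz((323,199),.102,K,T)[:2])
go(ct,.052,np.arctan2(e[1],e[0]))
E
```

```text
lid [ 0.5637 -0.2572  0.1027] 562.7601318359375 -257.258056640625 26.45945930480957 2557
stripe [ 0.5767 -0.2547] 408 angle centre->stripe 0.18893479366395463 axis 0.3514419812765319
pixel centre [ 0.5641 -0.2576]
t 13.05 pos [ 0.5663 -0.2539  0.2107] phi 0.214 q [-0.61  0.31  1.51  0.    1.32  0.74] F [ 1.1 -0.  -0.2] world target [ 0.5637 -0.2572]
shares [-0.016  0.013  0.793] twist -0.092
```

```bash
python3 - <<'E'
from h import *
from scipy.spatial.transform import Rotation as Ro
c=np.load("w2.npz");w,x,y,z=c["rot"];T=np.eye(4);T[:3,:3]=Ro.from_quat([x,y,z,w]).as_matrix();T[:3,3]=c["pos"];T=T@c["T_tool_cam"];K=c["K"]
col=c["color"].astype(int)
pts=[]
for v in range(166,210):
    u=[u for u in range(300,346) if col[v,u,0]>150 and col[v,u,1]<120 and col[v,u,2]<120]
    print(v,len(u),u[:1],u[-1:],end="; ")
    if 176<=v<=198 and u: pts.append(pz((np.mean(u),v),.102,K,T)[:2])
pts=np.array(pts);print(np.arctan2(*(pts[0]-pts[-1])[::-1]),np.polyfit(pts[:,0],pts[:,1],1))
for p in((322,174),(323,201)):print(pz(p,.102,K,T))
E
```

```text
166 39 [303] [341]; 167 32 [303] [341]; 168 29 [302] [342]; 169 38 [301] [343]; 170 30 [301] [343]; 171 21 [301] [343]; 172 26 [301] [344]; 173 28 [300] [344]; 174 27 [300] [345]; 175 25 [300] [345]; 176 23 [300] [345]; 177 22 [302] [345]; 178 25 [301] [345]; 179 23 [301] [345]; 180 23 [300] [345]; 181 21 [316] [345]; 182 19 [317] [345]; 183 18 [317] [345]; 184 19 [317] [345]; 185 18 [317] [345]; 186 17 [317] [345]; 187 17 [317] [345]; 188 16 [317] [345]; 189 16 [317] [345]; 190 17 [317] [345]; 191 17 [317] [345]; 192 15 [317] [345]; 193 15 [317] [345]; 194 15 [317] [345]; 195 13 [317] [329]; 196 13 [317] [329]; 197 13 [317] [329]; 198 13 [317] [329]; 199 13 [317] [329]; 200 13 [317] [329]; 201 12 [317] [328]; 202 2 [324] [325]; 203 0 [] []; 204 0 [] []; 205 0 [] []; 206 0 [] []; 207 0 [] []; 208 0 [] []; 209 0 [] []; 0.20211846201943998 [ 0.02206848 -0.27127909]
[ 0.58644746 -0.25173896  0.102     ]
[ 0.56227335 -0.25802166  0.102     ]
```

```bash
python3 -m handwheel '[[[-0.014,0.015,0.15,0],[-0.014,0.015,0.35,0],[-0.014,0.015,0.55,0],[-0.014,0.015,0.7,0],[-0.014,0.015,0.79,0],[-0.014,0.015,0.79,0],[-0.014,0.015,0.79,0]]]'; python3 -m handwheel '[[[0,0,0,0],[0,0,0,0],[0,0,0,0],[0,0,0,0],[0,0,0,0],[0,0,0,0]]]' 45;  python3 -c "
from h import *
go((.5645,-.2578),.052,.214)"
```

```text
time_s: 13.92
eef_pos: [0.5652, -0.2587, 0.0547]
eef_rot: [0.001, 0.994, 0.105, 0.001]
wrist_force: [-0.3, 0.8, 0.2]
opening: 0.998
grasp_force: 0.0
time_s: 14.68
eef_pos: [0.565, -0.2584, 0.055]
eef_rot: [0.001, 0.994, 0.105, 0.001]
wrist_force: [-1.9, 2.1, 5.6]
opening: 0.639
grasp_force: 63.0
t 14.68 pos [ 0.565  -0.2584  0.055 ] phi 0.210 q [-0.62  0.49  1.6   0.    1.04  0.74] F [-1.9  2.1  5.6] world target [ 0.5645 -0.2578]
shares [-0.002 -0.003  0.015] twist -0.002
```

```bash
python3 -m handwheel '[[[0,0,-0.03,0],[0,0,-0.1,0],[0,0,-0.25,0],[0,0,-0.45,0],[0,0,-0.55,0],[0,0,-0.55,0]]]'; python3 - <<'E'
from h import *
go((.6355,.1692),.16,-.097)
from bench import ctrl
import cv2
o=ctrl.get_obs();c=ctrl.camera("wrist");np.savez("w3.npz",pos=o["eef_pos"],rot=o["eef_rot"],**c)
cv2.imwrite("pics/w3.png",c["color"][:,:,::-1])
E
```

```text
time_s: 15.42
eef_pos: [0.5652, -0.2588, 0.1653]
eef_rot: [0.001, 0.994, 0.105, 0.001]
wrist_force: [-0.1, -0.6, -4.2]
opening: 0.64
grasp_force: 64.3
t 15.43 pos [ 0.5652 -0.2588  0.1653] phi 0.210 q [-0.62  0.35  1.55  0.    1.23  0.74] F [-0.1 -0.6 -4.2] world target [0.6355 0.1692]
shares [ 0.791 -2.02   0.026] twist 0.205
```

View pics/w3.png

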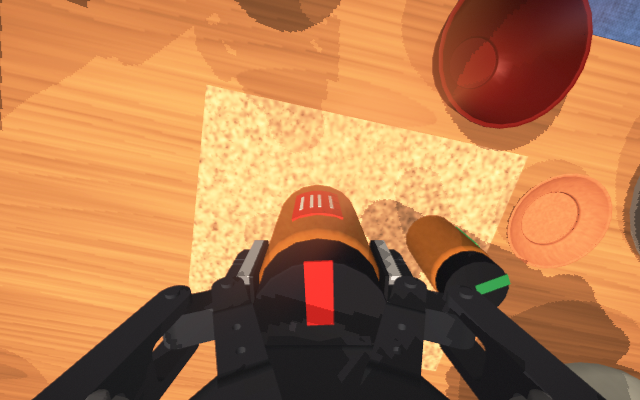

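The jar is held. The tag at (318,204) and the lid stripe (centre column 319) lie along the tool's x within about a degree. Carrying it to the tray.

```bash
python3 -m handwheel '[[[0.04,-0.1,0,0],[0.11,-0.28,0,0],[0.19,-0.48,0,0],[0.27,-0.68,0,0],[0.33,-0.85,0,0],[0.4,-1,0,0]]]'; python3 -m handwheel '[[[0.06,-0.15,0,0.02],[0.14,-0.35,0,0.06],[0.22,-0.55,0,0.1],[0.3,-0.75,0,0.15],[0.36,-0.92,0,0.19],[0.39,-1,0,0.205],[0.39,-1,0,0.205],[0.39,-1,0,0.205]]]'; python3 -c "
from h import *
go((.636,.1692),.066,-.097)"
```

```text
time_s: 16.23
eef_pos: [0.5993, -0.0429, 0.1611]
eef_rot: [-0.001, 0.994, 0.105, -0.002]
wrist_force: [0.4, 0.1, -4.2]
opening: 0.64
grasp_force: 64.3
time_s: 17.23
eef_pos: [0.6343, 0.1658, 0.162]
eef_rot: [0.0, 0.999, -0.048, -0.001]
wrist_force: [-1.2, 0.1, -4.1]
opening: 0.635
grasp_force: 64.3
t 17.23 pos [0.6343 0.1658 0.162 ] phi -0.097 q [ 0.08  0.43  1.45 -0.    1.26  1.74] F [-1.2  0.1 -4.1] world target [0.636  0.1692]
shares [ 0.007 -0.018  0.48 ] twist 0.0
```

```bash
python3 -m handwheel '[[[0.007,-0.018,0.05,0],[0.007,-0.018,0.15,0],[0.007,-0.018,0.27,0],[0.007,-0.018,0.37,0],[0.007,-0.018,0.43,0],[0.007,-0.018,0.46,0],[0.007,-0.018,0.46,0],[0.007,-0.018,0.46,0]]]'; python3 -m handwheel '[[[0,0,0.005,0],[0,0,0.01,0],[0,0,0.01,0],[0,0,0.01,0]]]'
```

```text
time_s: 18.23
eef_pos: [0.6377, 0.1696, 0.0723]
eef_rot: [-0.0, 0.999, -0.049, 0.001]
wrist_force: [-0.1, 0.1, -3.1]
opening: 0.637
grasp_force: 64.4
time_s: 18.73
eef_pos: [0.637, 0.1695, 0.0693]
eef_rot: [-0.0, 0.999, -0.049, 0.0]
wrist_force: [-0.1, -0.0, -4.2]
opening: 0.637
grasp_force: 64.4
```

```bash
python3 -m handwheel '[[[0,0,0.005,0],[0,0,0.01,0],[0,0,0.015,0],[0,0,0.02,0],[0,0,0.02,0]]]'; python3 -m handwheel '[[[0,0,0.003,0],[0,0,0.007,0],[0,0,0.007,0],[0,0,0.007,0]]]'; python3 -m handwheel '[[[0,0,0.003,0],[0,0,0.005,0],[0,0,0.005,0]]]'
```

```text
time_s: 19.35
eef_pos: [0.6369, 0.1695, 0.0651]
eef_rot: [0.0, 0.999, -0.049, -0.0]
wrist_force: [0.1, 0.7, -3.4]
opening: 0.633
grasp_force: 64.4
time_s: 19.85
eef_pos: [0.637, 0.1694, 0.0639]
eef_rot: [-0.0, 0.999, -0.049, -0.0]
wrist_force: [-0.6, -0.2, -3.0]
opening: 0.637
grasp_force: 64.4
time_s: 20.23
eef_pos: [0.6371, 0.1695, 0.0631]
eef_rot: [-0.0, 0.999, -0.049, 0.0]
wrist_force: [-0.2, 0.6, -1.1]
opening: 0.635
grasp_force: 64.6
```

```bash
python3 -m handwheel '[[[0,0,0.003,0],[0,0,0.004,0],[0,0,0.004,0]]]'
```

```text
time_s: 20.6
eef_pos: [0.6374, 0.1695, 0.0631]
eef_rot: [0.0, 0.999, -0.049, 0.0]
wrist_force: [-2.3, 0.1, 5.2]
opening: 0.637
grasp_force: 65.2
```

The jar stands on the tray floor: the wrist force turned from -4 N to +5 N. I open the fingers, rise straight up and look.

```bash
python3 -m handwheel '[[[0,0,0,0],[0,0,0,0],[0,0,0,0],[0,0,0,0]]]' 85; python3 -m handwheel '[[[0,0,-0.05,0],[0,0,-0.2,0],[0,0,-0.45,0],[0,0,-0.7,0],[-0.2,0,-0.8,0],[-0.45,0,-0.8,0],[-0.7,0,-0.8,0],[-0.95,0,-0.8,0],[-0.95,0,-0.8,0]]]'; python3 - <<'E'
from h import *
from bench import ctrl
import cv2
i=ctrl.camera("top");np.savez("top3.npz",**i);i=i["color"][:,:,::-1]
j=ctrl.camera("scene")["color"][:,:,::-1]
a=cv2.resize(i[150:230,225:325],(600,480),interpolation=cv2.INTER_CUBIC)
cv2.imwrite("pics/fin.png",cv2.resize(np.hstack([a,cv2.resize(j[170:310,300:440],(480,480))]),(800,356)))
E
```

```text
time_s: 21.1
eef_pos: [0.637, 0.1694, 0.062]
eef_rot: [-0.0, 0.999, -0.049, -0.0]
wrist_force: [0.5, -0.2, -0.8]
opening: 0.99
grasp_force: 0.0
time_s: 22.22
eef_pos: [0.4449, 0.1884, 0.2225]
eef_rot: [-0.0, 0.999, -0.048, -0.0]
wrist_force: [0.7, 0.5, 0.5]
opening: 0.996
grasp_force: 0.0
```

View pics/fin.png

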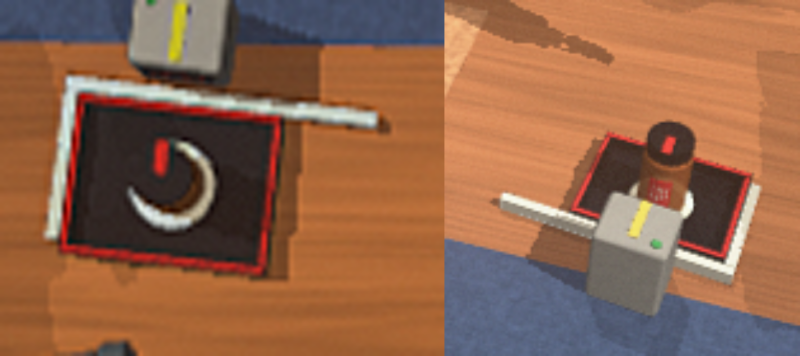

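The jar stands on the spot with its tag towards the scanner, and the tray is still in the corner. I check the numbers from the same picture.

```bash
python3 - <<'E'
from h import *
c=np.load("top3.npz");K,T=c["K"],c["pose"];Z=c["range_z"];V,U=np.mgrid[0:400,0:640]
P=np.stack([(U-K[0,2])/K[0,0]*Z,(V-K[1,2])/K[1,1]*Z,Z],-1)@T[:3,:3].T+T[:3,3]
m=np.hypot(P[...,0]-.6366,P[...,1]-.1694)<.045;L=P[m&(P[...,2]>.1)&(P[...,2]<.125)];print("lid",L.mean(0),len(L))
col=c["color"].astype(int);red=m&(P[...,2]>.095)&(col[...,0]>1.8*col[...,1])&(col[...,0]>110)
v,u=np.nonzero(red);w=col[v,u,0]-col[v,u,1];Q=np.array([pz((a,b),.11,K,T)[:2] for a,b in zip(u,v)]);s=np.average(Q,axis=0,weights=w)
q=(Q-s)*np.sqrt(w)[:,None];e=np.linalg.svd(q)[2][0];print("stripe",s,len(u),"ang",np.arctan2(*(s-L.mean(0)[:2])[::-1]),"axis",np.arctan(e[1]/e[0]))
def f(a,b): # crop view coords -> world rim
    return pz((225+a*1.35/6,150+b*1.348/6),.022,K,T)[:2]
p=[f(*x) for x in((77,95),(282,118),(265,273),(61,248))];print("tray",np.mean(p,0))
# wrist check
from bench import ctrl
import cv2
from scipy.spatial.transform import Rotation as Ro
o=ctrl.get_obs();c=ctrl.camera("wrist");w_,x,y,z=o["eef_rot"];T=np.eye(4);T[:3,:3]=Ro.from_quat([x,y,z,w_]).as_matrix();T[:3,3]=o["eef_pos"];T=T@c["T_tool_cam"]
np.savez("w4.npz",T=T,**c);cv2.imwrite("pics/w4.png",c["color"][:,:,::-1])
E
```

```text
lid [0.63884094 0.16774487 0.11006078] 169
stripe [0.65189698 0.16747507] 21 ang -0.0206611777275647 axis -0.05439642344947283
tray [0.63515063 0.16730416]
```

View pics/w4.png

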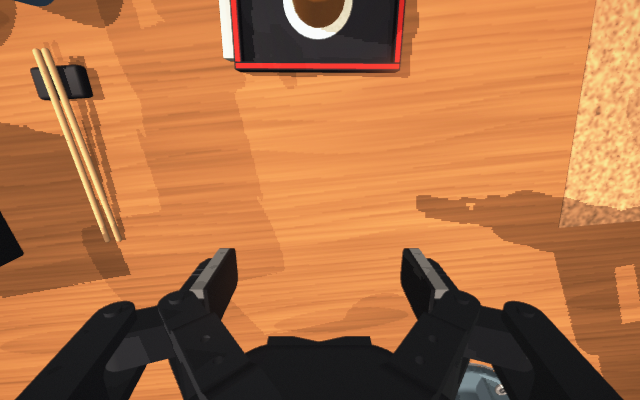

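The wrist picture shows the tray square in its corner, the jar in the spot's ring, and the hand clear. The jar is within about 4 mm and 4 degrees, so I hand in.

```bash
python3 -c "
from bench import ctrl
print(ctrl.hand_in())"
```

```text
the job is handed in; nothing more can be done
None
```

The tray is home in the corner of the stops, and the red-tagged jar stands released on its pale spot, within about 4 mm by camera, with the tag facing the scanner to within about 4 degrees; the job was handed in at about 22 s, and no verdict came back.

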